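# Seat and lock the keyed die block in the snap press bed

### The job

Put the blue die block into the pocket of the green snap-press bed so that it sits fully home. It goes in only one way round, with its notch over the brass key, and the key may be fitted at either end of the pocket, so look or feel for it: if the block stands proud, lift it, turn it half round and try again. Then swing the red-handled locking lever over the block as far as its stop, let go, and leave the shears, thread cone, tin and chalk box where they are.

Things in the scene. Friction and masses are not known exactly. Their poses are not given: they have to be found in the camera images.
- die: Loose aluminium die block, 0.4 to 0.65 kg, upright. Blue lower part 90 (x) x 60 (y) x 30 mm (z); centred on it a bare aluminium grip rib 50 (x) x 24 (y) mm rising 40 mm more (70 mm in all). Origin: centre of the 90 x 60 outline at the underside, z up. Starts on the bench at any yaw, left or right of the robot's midline, the press on the other side.
- notch (a point): On the die block at its underside: centre of the notch, x +37, y +14 mm from the block's origin. The notch is open to the block's +x end and runs through the full 30 mm: 16 mm deep (x 29 to 45 mm), 18 mm wide (y +5 to +23 mm). There is none at the -x end.
- press: Fixed green press bed, 200 (x) x 110 (y) x 40 mm (z); origin: centre of its underside, z up, x pointing ahead and to the robot's left. Centred in its top is an open pocket 93 (x) x 63 (y) mm, 20 mm deep, with a 2 mm chamfered mouth. Two steel guide posts, 18 mm diameter, rise to z 70 mm at x -80, y +-35 mm.
- nest (a point): Centre of the pocket floor, on the press's axes, 20 mm above the bench. The block's origin comes here when home; its blue part then stands 10 mm above the bed. The wrong way round, its underside stops on the key, 18 mm above the floor.
- seat_a (a point): First possible key place, on the pocket floor at press x +39, y +14 mm. The brass key (14.5 x 14 mm, 18 mm tall) stands at seat_a or seat_b, differing from run to run; seen from above, but not reported. The other place has a flush steel plug. Key here: the block enters with its x axis along the press's x axis.
- seat_b (a point): Second possible key place, on the pocket floor at press x -39, y -14 mm. Key here: the block enters with its x axis opposite to the press's x axis.
- lever (a joint): Locking lever's angle (rad) about a vertical pivot, 0 to 1.5 (its stop), growing anticlockwise seen from above. Starts open, 0 to 0.3, and stays where left; 1 to 2 N at the handle moves it. At the stop its steel tab (underside 52 mm above the bench, reaching 44 mm from the pivot) points along the press's -x over the block's end. A block standing proud blocks it.
- lever_pivot (a point): On the lever's pivot axis at the bed's top face: 75 mm from the pocket centre along the press's +x, 40 mm above the bench.
- lever_post (a point): Centre of the top of the lever's upright red handle: round post, 18 mm diameter, free from 61 to 103 mm above the bench, 75 mm from the pivot axis. Seen from the pivot it swings from 43 degrees clockwise of the press's +x axis (joint 0) to 43 degrees anticlockwise of it (joint 1.5).
- shears: Bystander: tailor's shears with black handles, about 200 mm long, 12 mm high, lying at the far side; origin at the pivot screw.
- thread: Bystander: yellow thread cone 64 mm across, 115 mm high, standing; origin at the centre of its underside.
- tin: Bystander: tin of snaps, 68 mm across, 75 mm high, standing; origin at the centre of its underside.
- chalk_box: Bystander: open wooden box of tailor's chalk, 100 x 60 x 24 mm, beyond the work; origin at the centre of its underside.

How it is judged:
On the way, in this order (a step that is already met when the one before it is completed fails the run):
1. the die block sits fully home in the pocket, the right way round (z of die in the frame of press between 0.017 and 0.0225 m and horizontal distance between die and nest below 0.005 m and angle between die's own z axis and vertical below 0.035 rad), for 0.2 s.
2. the locking lever is swung over the seated block to its stop (all of step 1 and value of joint lever above 1.35 rad), for 0.2 s.
At the end, for the whole second after the job is handed in: The die block is at rest fully home in the pocket (underside within 2.5 mm of the pocket floor, within 5 mm of the pocket's centre, level within 2 degrees) and the lever stands at its stop over it (joint above 1.35 rad) (all of step 2 and linear speed of die below 0.01 m/s); the robot touches nothing.
It fails at once if the tailor's shears is pushed more than 30 mm from its place or tipped (distance of shears from where it was at the start of the episode above 0.03 m or angle between shears's own z axis and vertical above 0.5 rad).
It fails at once if the thread cone is pushed more than 30 mm from its place or tipped (distance of thread from where it was at the start of the episode above 0.03 m or angle between thread's own z axis and vertical above 0.5 rad).
It fails at once if the tin is pushed more than 30 mm from its place or tipped (distance of tin from where it was at the start of the episode above 0.03 m or angle between tin's own z axis and vertical above 0.5 rad).
It fails at once if the chalk box is pushed more than 30 mm from its place or tipped (distance of chalk_box from where it was at the start of the episode above 0.03 m or angle between chalk_box's own z axis and vertical above 0.5 rad).
It also fails if it takes over 69 s, if anything falls off the work surface, if the arm or the gripper's body presses on something with over 40 N, if the wrist force passes 120 N, or if a joint passes its speed limit or range.

### The arm

A 6-joint arm with a two-finger parallel gripper is mounted at the origin on the work surface. World frame = base frame: x ahead of the robot, y to its left, z up, the work surface at z = 0. Lengths are in m, angles in rad, forces in N, time in s.
With the tool pointing down it reaches from about 0.325 to 0.85 m from the base axis. Payload 4.4 kg.
Tool frame: the origin (TCP) lies on the mounting face of the last link; the fingertips stand tip_reach ahead of it and the grasp point (between the pads) lies 180 mm ahead of it (tip_reach is the distance from the TCP to the fingertips, in m); x points along the fingers, y is the direction in which the jaws open and shut, and the axes are right-handed (so a half turn about x gives the same grasp; the last joint's range is limited). The gripper opens to 94 mm and grips with 3 to 60 N. Pads are 16 mm wide; open, the fingers measure 119 mm over their backs; the gripper's body (75 mm by 177 mm) begins 78 mm behind the grasp point.
Start: joints at [1.171, 0.207, 1.542, -0, 1.393, -0.15], TCP at [0.142, 0.557, 0.405] pointing down, gripper open.
Joint ranges: [-2.73, 2.73], [-0.86, 2.22], [0.23, 2.46], [-1.11, 4.25], [0.08, 2.63], [-2.82, 2.82]. Speed limits (rad/s): [2.79, 2.79, 3.14, 3.14, 3.14, 3.14].

### API

Orientations are given as a 3x3 rotation matrix whose columns are the frame's x, y, z axes.
In Python, from plant import get_obs, capture, camera_info, close_job, tip_reach gives the robot as it stands.
- The arm moves only by the tool carry_out, never from a script. Its argument "commands" is a list of rows, each a list of 6 numbers: the shift along the tool's x, y, z scaled (see below), then the turn, a rotation vector about the tool's x, y, z scaled (see below). In form: [[x, y, z, rx, ry, rz], ...]. A call has 1 to 20 rows; each row shifts and turns the pose as measured when the row begins, along the tool's axes as they then stand; what a row does not reach is not made up. The controller multiplies each number of a shift by 0.03 m and each number of a turn by 120 degrees. A row lasts 1/10 s, in which the tool goes at most 50 mm and 8.59 degrees, less where a joint would pass 70% of its speed; a pose out of reach is approached as far as the arm can. A call with a number of a shift or a turn outside -1 to 1 is refused whole. A call with a gripper value outside its range is refused whole. "fingers" is the opening in per cent of the stroke, from 0 (shut) to 100 (fully open), set as the call begins (left out, the last holds). The fingers move at their own pace and stop on an object; "force" is the grip in N (left out, the last holds). Time passes only in rows, so rows that do not move let the fingers close. It gives the time, the measured TCP pose, the force and the opening at its end, in the units of the state.
- get_obs(): the state, without advancing time (a new reading comes with each control period).
- capture(name): name is "scene" or "side" or "wrist"; returns (picture, depth): 400x640x3 uint8, red, green, blue; 400x640 float32, m along the optical axis (not along the pixel's ray), 0 where there is no reading.
- camera_info(name): a dict with "fx", "fy", "cx", "cy" (pixels), "rvec" (rotation vector, rad) and "tvec" (3), from world to camera coordinates, as OpenCV has them. Camera axes: x right, y down, z forward; pixel columns grow to the right and rows downward; lengths in m; the calibration is good to about 2 mm. A picture is of the moment at which its call begins: read the wrist's pose just before it. camera_info takes no time and is no camera call; for the wrist camera it gives the pose at the moment of the call.
- close_job(): hands the job in, once; it reports no verdict.
The state is a dict: "time": time; "joints": joint angles; "qd": joint speeds; "joint_torque": joint torques, N m; "tcp_pos": TCP position; "tool_rot": TCP orientation; "force": force on the tool from outside, world axes, zero at the start; "wrist_torque": the same for the moment, N m; "grip_width": opening from 0.0 (shut) to 1.0 (fully open).
Only numpy, scipy, OpenCV 4.12 (cv2) and the standard library are available. Lean on these libraries where they do the work, as an engineer would, in place of code of your own. Each camera call takes 0.05 s, during which the arm holds its last target. There are 200 camera calls.

## Working session

There is one attempt and no reset: what is moved stays moved. The work goes in short steps, Python scripts to look and compute and a tool call to move; the robot and the scene stay as the last step left them, time stands still between calls to the robot, and variables do not carry over. Pictures are saved under pics/ and viewed, about 8 in all and at most 12, crops included, and the job is handed in when it is done.

Besides the shell and the picture viewer there is one more tool, called as name([rows], argument=value, ...), one row to a line, values as JSON. carry_out: Moves the arm, as the interface text tells. Its arguments: {"type":"object","properties":{"commands":{"type":"array"},"fingers":{"type":"number"},"force":{"type":"number"}},"required":["commands"]}

```bash
mkdir -p pics; cat > h.py <<'E'
import numpy as np, cv2
from plant import get_obs, capture, camera_info, close_job, tip_reach
def cam(n):
    c=camera_info(n); R,_=cv2.Rodrigues(np.array(c["rvec"],float)); return c,R,np.array(c["tvec"],float).ravel()
def cloud(n,d,ci=None):
    c,R,t=ci or cam(n); v,u=np.indices(d.shape)
    P=np.stack([(u-c["cx"])/c["fx"]*d,(v-c["cy"])/c["fy"]*d,d],-1)
    return (P-t)@R
def ray(n,u,v,z,ci=None):
    c,R,t=ci or cam(n); o=-R.T@t; k=R.T@np.array([(u-c["cx"])/c["fx"],(v-c["cy"])/c["fy"],1]); return o+k*(z-o[2])/k[2]
def proj(n,p,ci=None):
    c,R,t=ci or cam(n); q=R@np.array(p)+t; return np.array([c["fx"]*q[0]/q[2]+c["cx"],c["fy"]*q[1]/q[2]+c["cy"]])
def save(n,im): cv2.imwrite("pics/"+n+".png",im[...,::-1])
E
python3 - <<'E'
from h import *
o=get_obs(); print(o["time"],o["tcp_pos"],o["tool_rot"],tip_reach if not callable(tip_reach) else tip_reach())
for n in("scene","side","wrist"):
    ci=cam(n); im,d=capture(n); save(n+"0",im); np.savez("pics/%s0.npz"%n,im=im,d=d,R=ci[1],t=ci[2]); print(n,ci[0])
a=[cv2.imread("pics/%s0.png"%n) for n in("scene","side")]
cv2.imwrite("pics/both.png",cv2.resize(np.vstack(a),(480,600)))
E
```

```text
0.0 [0.14146005 0.55695522 0.40350505] [[-8.58182328e-04  2.46221820e-01  9.69213123e-01]
 [-2.09090116e-03  9.69210920e-01 -2.46223112e-01]
 [-9.99997446e-01 -2.23783317e-03 -3.16934194e-04]] 0.1992
scene {'fx': 362.88011654924213, 'fy': 362.88011654924213, 'cx': 319.52659528317935, 'cy': 205.91315557838823, 'rvec': array([ 1.64985237,  1.5877575 , -0.85471679]), 'tvec': array([-0.01853791, -0.27239976,  1.7839552 ])}
side {'fx': 442.9110096533643, 'fy': 442.9110096533643, 'cx': 321.26178801764644, 'cy': 190.01398785530017, 'rvec': array([ 2.30093296, -0.78909348,  0.28370232]), 'tvec': array([-0.50656041,  0.36427982,  1.14990253])}
wrist {'fx': 346.71448878457056, 'fy': 346.71448878457056, 'cx': 325.9566206279095, 'cy': 205.25992919494718, 'rvec': array([-2.30977732, -1.79749823, -0.23155708]), 'tvec': array([-0.57329689, -0.0264833 ,  0.3903803 ])}
```

View pics/scene0.png

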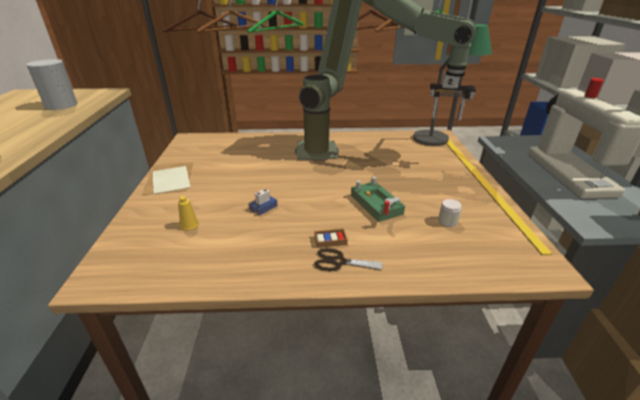

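View pics/side0.png

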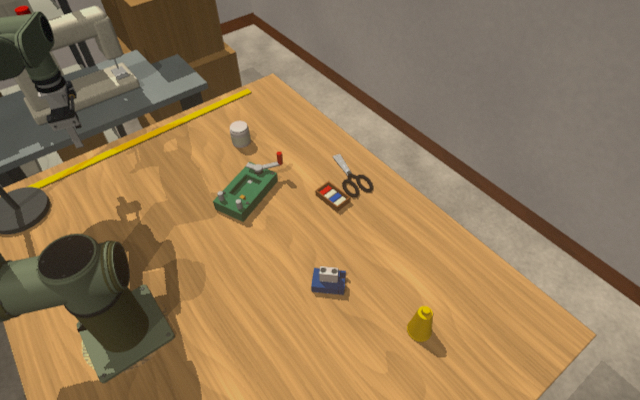

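The scene view has the die at (263,202), the press at (377,198), the thread cone at (188,213), the tin at (450,213), and the chalk box and shears at (335,250). The side view has the die at (328,280), the press at (245,192) and the red handle at (280,157), with something yellowish near (242,198). Next I'll get rough positions from the two views.

```bash
python3 - <<'E'
from h import *
for n in("scene","side"):
    z=np.load("pics/%s0.npz"%n); im,d=z["im"],z["d"]; P=cloud(n,d); hsv=cv2.cvtColor(im,cv2.COLOR_RGB2HSV)
    tab=(P[...,0]>.25)&(P[...,0]<.95)&(abs(P[...,1])<.5)&(P[...,2]<.2)&(d>0)
    for name,lo,hi in(("blue",(105,100,40),(130,255,255)),("green",(60,80,30),(90,255,255)),("red",(0,180,80),(6,255,255)),("yellow",(22,180,120),(32,255,255))):
        m=(cv2.inRange(hsv,lo,hi)>0)&tab
        k,l,s,c=cv2.connectedComponentsWithStats(m.astype(np.uint8))
        for i in range(1,k):
            if s[i,4]<8: continue
            q=P[l==i]; print(n,name,s[i,4],c[i].round(),"med",np.median(q,0).round(3),"zmax",np.percentile(q[:,2],95).round(3))
            if name in("blue","green"): 
                top=q[q[:,2]>np.percentile(q[:,2],95)-.008]; print("  top rect",cv2.minAreaRect(top[:,:2].astype(np.float32)), len(top))
E
```

```text
scene blue 35 [269. 202.] med [ 0.51  -0.187  0.031] zmax 0.034
  top rect ((0.513490617275238, -0.1894022673368454), (0.02045358158648014, 0.06071941927075386), 57.676788330078125) 35
scene blue 29 [327. 236.] med [0.704 0.016 0.018] zmax 0.019
  top rect ((0.7024160623550415, 0.01511501707136631), (0.030996173620224, 0.014896411448717117), 7.177002429962158) 29
scene green 205 [372. 197.] med [0.494 0.196 0.04 ] zmax 0.044
  top rect ((0.49914634227752686, 0.1877814531326294), (0.16844789683818817, 0.07184144854545593), 1.5469539165496826) 147
scene green 27 [385. 192.] med [0.474 0.248 0.042] zmax 0.044
  top rect ((0.4726406931877136, 0.2470577210187912), (0.06805101037025452, 0.01109987311065197), 23.041149139404297) 27
scene red 24 [386. 207.] med [0.639 0.217 0.082] zmax 0.102
scene red 35 [340. 235.] med [0.698 0.06  0.018] zmax 0.02
side blue 51 [335. 197.] med [0.705 0.012 0.014] zmax 0.017
  top rect ((0.7051848769187927, 0.012991666793823242), (0.04062431678175926, 0.018539713695645332), 6.54144811630249) 50
side blue 113 [316. 279.] med [ 0.47  -0.197  0.028] zmax 0.031
  top rect ((0.470367431640625, -0.1941436231136322), (0.06187174841761589, 0.02752656303346157), 65.78070068359375) 111
side green 530 [247. 187.] med [0.501 0.206 0.037] zmax 0.041
  top rect ((0.48752281069755554, 0.20965437591075897), (0.18264888226985931, 0.10532616078853607), 22.295650482177734) 367
side green 8 [217. 201.] med [0.391 0.214 0.036] zmax 0.04
  top rect ((0.39028096199035645, 0.2120363414287567), (0.01925278641283512, 0.006080842111259699), 86.94085693359375) 8
side red 35 [279. 157.] med [0.627 0.21  0.096] zmax 0.103
side red 55 [325. 190.] med [0.7   0.056 0.014] zmax 0.019
side yellow 643 [420. 324.] med [ 0.583 -0.471  0.061] zmax 0.113
```

```bash
cat >> h.py <<'E'
from scipy.spatial.transform import Rotation as Ro
def plan(p,th,o=None):
    "TCP goal p, tool y axis at world angle th, pointing down -> total shift/turn in tool axes in command units"
    o=o or get_obs(); R=np.array(o["tool_rot"]); y=np.array([np.cos(th),np.sin(th),0]); x=np.array([0,0,-1.]); G=np.stack([x,y,np.cross(x,y)],1)
    D=R.T@(np.array(p)-o["tcp_pos"]); w=Ro.from_matrix(R.T@G).as_rotvec()
    print("shift mm",(D*1e3).round(1),"units",(D/.03).round(3),"turn deg",np.degrees(w).round(2),"units",(np.degrees(w)/120).round(4), "q6-",o["joints"][5])
E
python3 - <<'E'
from h import *
o=get_obs(); z=np.load("pics/wrist0.npz"); c=-z["R"].T@z["t"]; T=o["tool_rot"]
print("cam in tool",T.T@(c-o["tcp_pos"]),"cam axes in tool\n",(T.T@z["R"].T).round(3))
plan([0.45,0.2,0.42],1.32)
E
```

```text
cam in tool [ 0.02094039 -0.00056162 -0.07457274] cam axes in tool
 [[ 0.    -0.256  0.967]
 [ 1.     0.    -0.   ]
 [-0.     0.967  0.256]]
shift mm [ -15.9 -270.1  386.9] units [-0.528 -9.004 12.898] turn deg [ 0.11 -0.01  0.1 ] units [ 0.001  -0.0001  0.0008] q6- -0.1504792539889989
```

carry_out([
  [0, -0.7, 1, 0, 0, 0],
  [0, -0.7, 1, 0, 0, 0],
  [0, -0.7, 1, 0, 0, 0],
  [0, -0.7, 1, 0, 0, 0],
  [0, -0.7, 1, 0, 0, 0],
  [0, -0.7, 1, 0, 0, 0],
  [0, -0.7, 1, 0, 0, 0],
  [0, -0.7, 1, 0, 0, 0],
  [0, -0.7, 1, 0, 0, 0],
  [0, -0.7, 1, 0, 0, 0],
  [0, -0.7, 1, 0, 0, 0],
  [0, -0.7, 1, 0, 0, 0],
  [0, -0.7, 1, 0, 0, 0],
  [0, 0, 0, 0, 0, 0],
])

```text
time: 1.55
tcp_pos: [0.4621, 0.1827, 0.3996]
tool_rot: [[-0.004, 0.241, 0.97], [-0.005, 0.97, -0.241], [-1.0, -0.006, -0.003]]
force: [0.7, 0.3, -0.4]
grip_width: 1.004
```

```bash
cat > look.py <<'E'
import sys; from h import *
n=sys.argv[1]; o=get_obs(); ci=cam("wrist"); im,d=capture("wrist"); save(n,im); np.savez("pics/%s.npz"%n,im=im,d=d,R=ci[1],t=ci[2])
print(o["time"],o["tcp_pos"].round(4),"th",np.arctan2(o["tool_rot"][1,1],o["tool_rot"][0,1]).round(4),"tilt",np.array(o["tool_rot"])[:,0].round(4),"F",np.round(o["force"],1),"grip",o["grip_width"],"q6",o["joints"][5])
E
python3 look.py w1
```

```text
1.55 [0.4621 0.1827 0.3996] th 1.327 tilt [-0.0041 -0.005  -1.    ] F [ 0.7  0.3 -0.4] grip 1.0035442266027421 q6 -1.1227815253499165
```

View pics/w1.png

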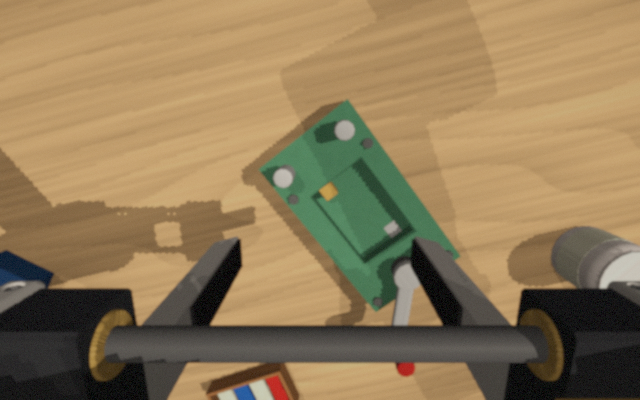

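The brass key is at (328,190), on the guide-post side (posts at (343,130) and (283,177)), which makes it seat_b. The steel plug is at (392,228), the red handle at (404,367) and the die at the left edge. I'll fit the press pose now and work out the move over the die.

```bash
cat > press.py <<'E'
import sys; from h import *
n=sys.argv[1]; z=np.load("pics/%s.npz"%n); im,d=z["im"],z["d"]; ci=(camera_info("wrist"),z["R"],z["t"]); P=cloud("wrist",d,ci)
hsv=cv2.cvtColor(im,cv2.COLOR_RGB2HSV)
green=(cv2.inRange(hsv,(60,80,30),(95,255,255))>0)
near=np.hypot(P[...,0]-.49,P[...,1]-.21)<.15
def blobs(m,a=15):
    k,l,s,c=cv2.connectedComponentsWithStats(m.astype(np.uint8)); return [(s[i,4],c[i],np.median(P[l==i],0)) for i in range(1,k) if s[i,4]>a]
g=green&near&(abs(P[...,2]-.04)<.005); print("top z",np.median(P[g][:,2]),cv2.minAreaRect(P[g][:,:2].astype(np.float32)))
f=near&(P[...,2]>.005)&(P[...,2]<.032)&(cv2.erode(cv2.morphologyEx((near&(P[...,2]>.0)).astype(np.uint8),cv2.MORPH_CLOSE,np.ones((3,3))),np.ones((13,13)))>0)
print("hole",cv2.minAreaRect(P[f][:,:2].astype(np.float32)),"z",np.median(P[f][:,2]))
S={"key":(cv2.inRange(hsv,(10,110,120),(25,255,255))>0)&near&(P[...,2]>.03)&(P[...,2]<.045),
"steel":(hsv[...,1]<60)&near&(P[...,2]>.012)&(P[...,2]<.11),"red":(cv2.inRange(hsv,(0,170,80),(6,255,255))>0)&(P[...,2]>.05)}
for k,m in S.items():
    for b in blobs(m): print(k,b[0],b[1].round(1),b[2].round(4))
E
python3 press.py w1; python3 -c "
from h import *
plan([.47,-.19,.41],1.32)"
```

```text
top z 0.03905717831815923 ((0.49266529083251953, 0.21008116006851196), (0.19687315821647644, 0.10713337361812592), 23.450523376464844)
hole ((0.4946112036705017, 0.21023540198802948), (0.09197938442230225, 0.06334034353494644), 23.520992279052734) z 0.01918197383691943
key 195 [327.9 191.3] [0.4625 0.1819 0.037 ]
steel 390 [344.  129.7] [0.4057 0.2105 0.0689]
steel 91 [367.3 142.8] [0.4243 0.2303 0.0416]
steel 432 [283.7 176.2] [0.4329 0.1476 0.0686]
steel 85 [293.  199.3] [0.461  0.1461 0.0415]
steel 218 [392.2 228.6] [0.5235 0.239  0.0196]
steel 39 [448.6 252.7] [0.5555 0.2892 0.041 ]
steel 1199 [402.8 289. ] [0.5722 0.2323 0.0599]
steel 73 [377.7 301.6] [0.5929 0.2054 0.0411]
red 186 [405.3 368.4] [0.6316 0.215  0.1018]
shift mm [  -9.2 -360.8   98.6] units [ -0.305 -12.028   3.286] turn deg [ 0.47 -0.26  0.3 ] units [ 0.0039 -0.0022  0.0025] q6- -1.1217005293971167
```

carry_out([
  [0, -1, 0.28, 0, 0, 0],
  [0, -1, 0.28, 0, 0, 0],
  [0, -1, 0.28, 0, 0, 0],
  [0, -1, 0.28, 0, 0, 0],
  [0, -1, 0.28, 0, 0, 0],
  [0, -1, 0.28, 0, 0, 0],
  [0, -1, 0.28, 0, 0, 0],
  [0, -1, 0.28, 0, 0, 0],
  [0, -1, 0.28, 0, 0, 0],
  [0, -1, 0.28, 0, 0, 0],
  [0, -1, 0.28, 0, 0, 0],
  [0, -0.9, 0.2, 0, 0, 0],
  [0, 0, 0, 0, 0, 0],
])

```text
time: 2.9
tcp_pos: [0.4689, -0.1828, 0.3957]
tool_rot: [[-0.013, 0.218, 0.976], [0.007, 0.976, -0.218], [-1.0, 0.004, -0.014]]
force: [-0.1, 0.6, -0.1]
grip_width: 0.999
```

```bash
python3 look.py w2; cat > die.py <<'E'
import sys; from h import *
n=sys.argv[1]; z=np.load("pics/%s.npz"%n); im,d=z["im"],z["d"]; ci=(camera_info("wrist"),z["R"],z["t"]); P=cloud("wrist",d,ci)
hsv=cv2.cvtColor(im,cv2.COLOR_RGB2HSV); c0=np.array(eval(sys.argv[2])); zb=float(sys.argv[3])
near=np.hypot(P[...,0]-c0[0],P[...,1]-c0[1])<.09
m=(near&(P[...,2]>zb+.024)&(P[...,2]<zb+.085)).astype(np.uint8)
r=(near&(P[...,2]>zb+.06)&(P[...,2]<zb+.085)).astype(np.uint8)
for nm,k in(("blk",m),("rib",r)):
    kk,l,s,_=cv2.connectedComponentsWithStats(k); i=1+np.argmax(s[1:,4]); q=P[l==i]; rc=cv2.minAreaRect(q[:,:2].astype(np.float32)); print(nm,s[i,4],rc,"z",np.median(q[:,2]))
    if nm=="blk":
        c=np.array(rc[0]); w,h=rc[1]; a=np.radians(rc[2]+(90 if h>w else 0)); ex=np.array([np.cos(a),np.sin(a)]); ey=np.array([-ex[1],ex[0]])
        u=(P[...,:2]-c)@ex; v=(P[...,:2]-c)@ey
        for sg in(1,-1):
            for sy in(1,-1):
                w=(abs(sg*u-.037)<.006)&(abs(sy*v-.014)<.006); print("yaw",np.degrees(a).round(1),sg,sy,"z in notch place",np.median(P[w][:,2]).round(4))
E
python3 die.py w2 "(.485,-.195)" 0
```

```text
2.9 [ 0.4689 -0.1828  0.3957] th 1.3506 tilt [-0.0132  0.0066 -0.9999] F [-0.1  0.6 -0.1] grip 0.9987928526291541 q6 -1.8938440580924902
blk 4591 ((0.4997944235801697, -0.21577486395835876), (0.06008077785372734, 0.09029475599527359), 45.631126403808594) z 0.02958408167027656
yaw 135.6 1 1 z in notch place 0.0291
yaw 135.6 1 -1 z in notch place 0.029
yaw 135.6 -1 1 z in notch place 0.0292
yaw 135.6 -1 -1 z in notch place nan
rib 1346 ((0.4996449053287506, -0.21552935242652893), (0.024287845939397812, 0.049910768866539), 45.579219818115234) z 0.06911934278722467
  return _methods._mean(a, axis=axis, dtype=dtype,
  ret = ret.dtype.type(ret / rcount)
```

View pics/w2.png

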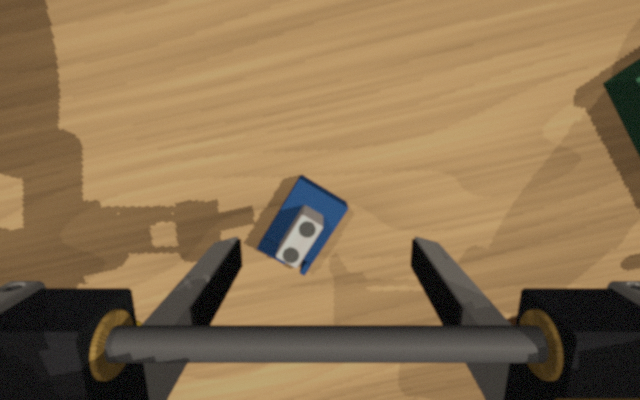

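The notch is at the end nearer the image bottom: of the four possible corners, three read solid at 29 mm, and this one is the only one left. That makes the die yaw about -44.4°, and the die's target yaw -156.5°.

```bash
python3 -c "
from h import *
plan([.4997,-.2157,.30],np.radians(45.6))"
```

```text
shift mm [ 94.8 -27.2  39.1] units [ 3.161 -0.908  1.303] turn deg [ 3.184e+01 -9.200e-01 -3.000e-02] units [ 0.2654 -0.0077 -0.0003] q6- -1.893109009683611
```

carry_out([
  [0.8, -0.23, 0.33, 0, -0.002, 0],
  [0.8, -0.23, 0.33, 0, -0.002, 0],
  [0.8, -0.23, 0.33, 0, -0.002, 0],
  [0.8, -0.23, 0.33, 0, -0.002, 0],
  [0, 0, 0, 0.067, 0, 0],
  [0, 0, 0, 0.067, 0, 0],
  [0, 0, 0, 0.067, 0, 0],
  [0, 0, 0, 0.067, 0, 0],
  [0, 0, 0, 0, 0, 0],
])

```text
time: 3.85
tcp_pos: [0.5033, -0.1971, 0.2945]
tool_rot: [[0.0, 0.706, 0.708], [0.017, 0.708, -0.706], [-1.0, 0.012, -0.012]]
force: [0.4, -0.2, 0.1]
grip_width: 1.002
```

```bash
python3 look.py w3;  python3 die.py w3 "(.4997,-.2157)" 0; python3 -c "
from h import *
plan([.4997,-.2157,.2375],np.radians(45.6))"
```

```text
3.85 [ 0.5033 -0.1971  0.2945] th 0.7865 tilt [ 0.      0.0166 -0.9999] F [ 0.4 -0.2  0.1] grip 1.0024717323776413 q6 -1.3299210154592205
blk 8931 ((0.49964988231658936, -0.21588420867919922), (0.059867650270462036, 0.09024616330862045), 45.77922821044922) z 0.029626260403790985
yaw 135.8 1 1 z in notch place 0.2084
yaw 135.8 1 -1 z in notch place 0.2087
yaw 135.8 -1 1 z in notch place 0.0292
yaw 135.8 -1 -1 z in notch place -0.0005
rib 2847 ((0.4996132254600525, -0.21546614170074463), (0.02400371991097927, 0.0500435009598732), 45.93309020996094) z 0.06919694629087429
shift mm [ 56.7 -16.5  11.3] units [ 1.89  -0.549  0.376] turn deg [-0.39 -0.67 -0.68] units [-0.0032 -0.0056 -0.0057] q6- -1.3324495587345135
```

The bench now shows through the notch, which confirms it. I'll centre over the rib, then go down.

carry_out([
  [0, -0.5, 0.35, -0.004, -0.005, -0.005],
  [0, 0, 0, 0, 0, 0],
])

```text
time: 4.1
tcp_pos: [0.5005, -0.2124, 0.2944]
tool_rot: [[0.0, 0.692, 0.722], [0.003, 0.722, -0.692], [-1.0, 0.002, -0.002]]
force: [-1.4, 0.4, 0.4]
grip_width: 1.0
```

```bash
python3 -c "
from h import *
plan([.4996,-.2155,.2375],np.radians(45.75))"
```

```text
shift mm [56.8 -3.   1.5] units [ 1.895 -0.099  0.051] turn deg [ 0.5  -0.09 -0.11] units [ 0.0041 -0.0008 -0.0009] q6- -1.3693130330915115
```

carry_out([
  [0.5, -0.1, 0.05, 0.004, -0.001, -0.001],
  [0.5, 0, 0, 0, 0, 0],
  [0.5, 0, 0, 0, 0, 0],
  [0.3, 0, 0, 0, 0, 0],
  [0, 0, 0, 0, 0, 0],
])

```text
time: 4.6
tcp_pos: [0.5007, -0.2111, 0.2402]
tool_rot: [[0.003, 0.691, 0.723], [0.003, 0.723, -0.691], [-1.0, 0.004, 0.0]]
force: [-0.4, -0.0, -0.6]
grip_width: 1.0
```

```bash
python3 -c "
from h import *
plan([.4996,-.2155,.2375],np.radians(45.75))"
```

```text
shift mm [ 2.7 -3.9  2.2] units [ 0.089 -0.132  0.074] turn deg [ 0.56  0.02 -0.23] units [ 0.0046  0.0002 -0.0019] q6- -1.3697868837811895
```

carry_out([
  [0.1, -0.2, 0.1, 0.006, 0, -0.002],
  [0, -0.05, 0.03, 0.002, 0, 0],
  [0, 0, 0, 0, 0, 0],
])

```text
time: 4.9
tcp_pos: [0.4989, -0.2194, 0.2383]
tool_rot: [[0.002, 0.703, 0.712], [-0.001, 0.712, -0.703], [-1.0, 0.0, 0.002]]
force: [0.5, -0.1, -0.5]
grip_width: 1.001
```

carry_out([
  [0, 0, 0, 0, 0, 0],
  [0, 0, 0, 0, 0, 0],
  [0, 0, 0, 0, 0, 0],
  [0, 0, 0, 0, 0, 0],
  [0, 0, 0, 0, 0, 0],
  [0, 0, 0, 0, 0, 0],
  [0, 0, 0, 0, 0, 0],
  [0, 0, 0, 0, 0, 0],
], fingers=0, force=35)

```text
time: 5.7
tcp_pos: [0.4994, -0.22, 0.24]
tool_rot: [[0.004, 0.703, 0.711], [-0.003, 0.711, -0.703], [-1.0, 0.001, 0.005]]
force: [-0.2, -0.3, -0.3]
grip_width: 0.355
```

```bash
python3 look.py w4;python3 -c "
from h import *
plan([.4996,-.2155,.2375],np.radians(45.75))"
```

```text
5.7 [ 0.4994 -0.22    0.24  ] th 0.7915 tilt [ 0.0044 -0.0027 -1.    ] F [-0.2 -0.3 -0.3] grip 0.355163211215453 q6 -1.3650291594357906
shift mm [ 2.6  3.1 -3.1] units [ 0.086  0.104 -0.103] turn deg [-0.42  0.31 -0.11] units [-0.0035  0.0025 -0.0009] q6- -1.3650569678387332
```

carry_out([
  [0.08, 0.1, 0, 0, 0, 0],
  [0, 0, 0, 0, 0, 0],
  [0, 0, 0, 0, 0, 0],
  [0, 0, 0, 0, 0, 0],
  [0, 0, 0, 0, 0, 0],
])

```text
time: 6.25
tcp_pos: [0.5019, -0.2182, 0.2389]
tool_rot: [[0.004, 0.703, 0.712], [-0.004, 0.712, -0.703], [-1.0, -0.0, 0.006]]
force: [-1.0, 0.1, 1.4]
grip_width: 0.254
```

```bash
python3 look.py w5; python3 die.py w5 "(.4997,-.2157)" 0
```

```text
6.25 [ 0.5019 -0.2182  0.2389] th 0.7918 tilt [ 0.004  -0.0044 -1.    ] F [-1.   0.1  1.4] grip 0.25355543424869725 q6 -1.3587627449486548
blk 14253 ((0.49899032711982727, -0.21646282076835632), (0.06022000312805176, 0.08943571150302887), 45.306907653808594) z 0.05083077884808173
yaw 135.3 1 1 z in notch place 0.0292
yaw 135.3 1 -1 z in notch place 0.0291
yaw 135.3 -1 1 z in notch place 0.0293
yaw 135.3 -1 -1 z in notch place nan
rib 6593 ((0.49750441312789917, -0.21668881177902222), (0.04429829120635986, 0.0530017614364624), 20.630401611328125) z 0.06935165774736313
  return _methods._mean(a, axis=axis, dtype=dtype,
  ret = ret.dtype.type(ret / rcount)
```

Gripped: the opening reads 24 mm. Now I'll lift it.

carry_out([
  [-0.5, 0, 0, 0, 0, 0],
  [-1, 0, 0, 0, 0, 0],
  [-1, 0, 0, 0, 0, 0],
  [-1, 0, 0, 0, 0, 0],
  [-0.5, 0, 0, 0, 0, 0],
  [0, 0, 0, 0, 0, 0],
  [0, 0, 0, 0, 0, 0],
])

```text
time: 7.0
tcp_pos: [0.4983, -0.2152, 0.3585]
tool_rot: [[-0.009, 0.702, 0.712], [0.005, 0.712, -0.702], [-1.0, -0.003, -0.01]]
force: [-0.4, 0.2, -5.0]
grip_width: 0.253
```

```bash
python3 look.py w6; cat > held.py <<'E'
import sys; from h import *
# pose of the held block in the tool frame
n=sys.argv[1]; o=get_obs(); z=np.load("pics/%s.npz"%n); im,d=z["im"],z["d"]; ci=(camera_info("wrist"),z["R"],z["t"]); P=cloud("wrist",d,ci)
T=(P-o["tcp_pos"])@np.array(o["tool_rot"]); hsv=cv2.cvtColor(im,cv2.COLOR_RGB2HSV)
b=(cv2.inRange(hsv,(105,90,30),(130,255,255))>0)&(d>0)&(np.hypot(T[...,1],T[...,2])<.08)&(T[...,0]>.16)&(T[...,0]<.25)
x=np.median(T[b][:,0]); print("blue px",b.sum(),"top x",x)
q=T[b&(abs(T[...,0]-x)<.006)]; print("z",np.percentile(q[:,2],[.5,99.5]).round(4),"y",np.percentile(q[:,1],[.5,99.5]).round(4),cv2.minAreaRect(q[:,1:].astype(np.float32)))
A=np.c_[q[:,1:],np.ones(len(q))]; print("plane",np.linalg.lstsq(A,q[:,0],rcond=None)[0].round(4))
E
python3 held.py w6
```

```text
7.0 [ 0.4983 -0.2152  0.3585] th 0.7922 tilt [-0.0094  0.0051 -0.9999] F [-0.4  0.2 -5. ] grip 0.25278548823063945 q6 -1.358858428902525
blue px 6341 top x 0.2094827345090079
z [-0.0491 -0.0021] y [-0.0293  0.0284] ((-0.00046719424426555634, -0.023438159376382828), (0.05852697789669037, 0.051888689398765564), 0.4073570966720581)
plane [ 0.0024 -0.0044  0.2094]
```

View pics/w6.png

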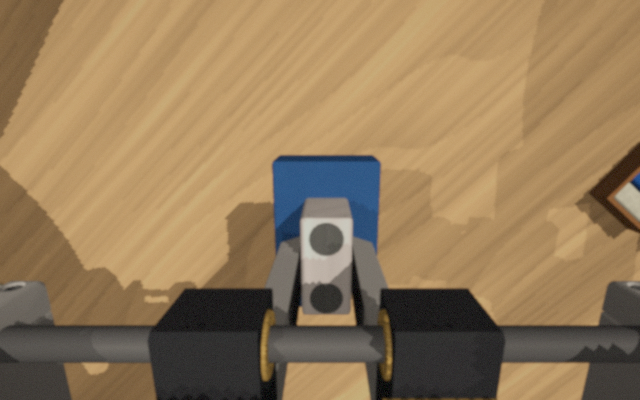

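The die hangs square in the fingers, with the blue part spanning (275-380, 156-245). Its centre in the tool frame is about y -0.5 mm, z -4.2 mm, and its underside is at x 239.5 mm. Next I'll turn it.

carry_out([
  [0, 0, 0, 0.07, 0, 0],
  [0, 0, 0, 0.07, 0, 0],
  [0, 0, 0, 0.07, 0, 0],
  [0, 0, 0, 0.07, 0, 0],
  [0, 0, 0, 0.07, 0, 0],
  [0, 0, 0, 0.07, 0, 0],
  [0, 0, 0, 0.07, 0, 0],
  [0, 0, 0, 0.07, 0, 0],
  [0, 0, 0, 0.07, 0, 0],
  [0, 0, 0, 0.07, 0, 0],
  [0, 0, 0, 0.07, 0, 0],
  [0, 0, 0, 0.07, 0, 0],
  [0, 0, 0, 0.07, 0, 0],
  [0, 0, 0, 0, 0, 0],
])

```text
time: 8.45
tcp_pos: [0.4897, -0.2099, 0.3296]
tool_rot: [[-0.054, 0.398, -0.916], [0.033, -0.916, -0.4], [-0.998, -0.052, 0.037]]
force: [0.0, 0.2, -5.3]
grip_width: 0.249
```

```bash
python3 -c "
from h import *
plan([.4896,.2083,.36],np.radians(-66.5))"
```

```text
shift mm [ -16.3 -384.7 -166. ] units [ -0.544 -12.823  -5.533] turn deg [0.03 2.1  3.  ] units [0.0003 0.0175 0.025 ] q6- 0.5932747813284622
```

carry_out([
  [-0.5, 0, 0, 0, 0.018, 0.025],
  [-0.5, -0.95, -0.41, 0, 0, 0],
  [0, -0.95, -0.41, 0, 0, 0],
  [0, -0.95, -0.41, 0, 0, 0],
  [0, -0.95, -0.41, 0, 0, 0],
  [0, -0.95, -0.41, 0, 0, 0],
  [0, -0.95, -0.41, 0, 0, 0],
  [0, -0.95, -0.41, 0, 0, 0],
  [0, -0.95, -0.41, 0, 0, 0],
  [0, 0, 0, 0, 0, 0],
])

```text
time: 9.45
tcp_pos: [0.4814, 0.0468, 0.3494]
tool_rot: [[-0.019, 0.427, -0.904], [0.008, -0.904, -0.427], [-1.0, -0.016, 0.014]]
force: [0.1, -0.7, -4.4]
grip_width: 0.255
```

```bash
python3 -c "
from h import *
o=get_obs();print(o['tcp_pos'])
plan([.4896,.2083,.36],np.radians(-66.5))"
```

```text
[0.48144502 0.04677882 0.34938114]
shift mm [  -9.5 -142.7  -76.2] units [-0.316 -4.758 -2.54 ] turn deg [1.77 0.82 0.88] units [0.0148 0.0068 0.0073] q6- 1.0435188759927008
```

carry_out([
  [-0.3, -0.95, -0.51, 0.015, 0.007, 0.007],
  [0, -0.95, -0.51, 0, 0, 0],
  [0, -0.95, -0.51, 0, 0, 0],
  [0, -0.95, -0.51, 0, 0, 0],
  [0, -0.7, -0.4, 0, 0, 0],
  [0, 0, 0, 0, 0, 0],
])

```text
time: 10.05
tcp_pos: [0.4923, 0.2028, 0.3526]
tool_rot: [[-0.01, 0.411, -0.912], [-0.004, -0.912, -0.411], [-1.0, -0.0, 0.011]]
force: [-0.1, -0.5, -5.4]
grip_width: 0.251
```

```bash
python3 look.py w7; python3 held.py w7; python3 -c "
from h import *
plan([.4896,.2083,.32],np.radians(-66.5))"
```

```text
10.05 [0.4923 0.2028 0.3526] th -1.1471 tilt [-0.0099 -0.004  -0.9999] F [-0.1 -0.5 -5.4] grip 0.25068284114404477 q6 1.3761532124277793
blue px 6353 top x 0.2091903649605572
z [-0.05   -0.0015] y [-0.0295  0.0281] ((-0.0007640719413757324, -0.006471429020166397), (0.05839289352297783, 0.0875149816274643), 0.0655098631978035)
plane [ 0.0008 -0.0068  0.209 ]
shift mm [32.2 -7.2 -0.9] units [ 1.075 -0.239 -0.032] turn deg [ 0.71  0.71 -0.04] units [ 0.0059  0.0059 -0.0003] q6- 1.3758748111239265
```

carry_out([
  [0.3, -0.24, -0.03, 0.006, 0.006, 0],
  [0.7, 0, 0, 0, 0, 0],
  [0.6, 0, 0, 0, 0, 0],
  [0, 0, 0, 0, 0, 0],
  [0, 0, 0, 0, 0, 0],
])

```text
time: 10.6
tcp_pos: [0.4899, 0.2031, 0.301]
tool_rot: [[-0.003, 0.402, -0.916], [-0.006, -0.916, -0.401], [-1.0, 0.004, 0.006]]
force: [-0.0, 0.2, -3.6]
grip_width: 0.254
```

```bash
python3 look.py w8; python3 held.py w8; python3 -c "
from h import *
plan([.4896,.2083,.26],np.radians(-66.5))"
```

```text
10.6 [0.4899 0.2031 0.301 ] th -1.1576 tilt [-0.0035 -0.0058 -1.    ] F [-0.   0.2 -3.6] grip 0.2539180812712274 q6 1.3907282291062515
blue px 6435 top x 0.20951476640999214
z [-0.0493 -0.0002] y [-0.0286  0.0294] ((0.0004744008183479309, -0.005164932459592819), (0.05881226062774658, 0.08860860764980316), 0.0332673154771328)
plane [-1.000e-04 -7.800e-03  2.093e-01]
shift mm [40.8 -5.  -2.2] units [ 1.362 -0.167 -0.075] turn deg [ 0.16  0.36 -0.22] units [ 0.0014  0.003  -0.0019] q6- 1.3909487420693698
```

View pics/w8.png

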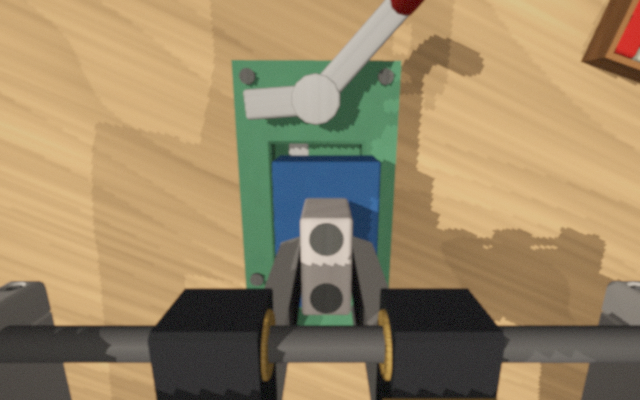

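The block hovers over the pocket at the right yaw. The pocket's lever-end edge at (275-360,143) is visible just ahead of the block's edge. I'll compare the bed and the die within this one view.

```bash
cat > rel.py <<'E'
import sys; from h import *
n=sys.argv[1]; z=np.load("pics/%s.npz"%n); im,d=z["im"],z["d"]; ci=(camera_info("wrist"),z["R"],z["t"]); P=cloud("wrist",d,ci)
hsv=cv2.cvtColor(im,cv2.COLOR_RGB2HSV); a=np.radians(23.5); c=np.array([.4932,.2105])
u=(P[...,:2]-c)@[np.cos(a),np.sin(a)]; v=(P[...,:2]-c)@[-np.sin(a),np.cos(a)]
g=(cv2.inRange(hsv,(60,80,30),(95,255,255))>0)&(abs(P[...,2]-.0395)<.004)&(abs(u)<.12)&(abs(v)<.075)
L=[];xs=np.arange(-.02,.065,.005)
for x in xs:
    s=g&(abs(u-x)<.0025)
    if s.sum()>15: L.append((v[s].min(),v[s].max()))
L=np.array(L); print("bed y edges",np.median(L,0).round(4),"mid",np.median(L.mean(1)).round(4),"top z",np.median(P[g][:,2]).round(4))
s=g&(abs(v)<.04); print("bed +x end",np.percentile(u[s],99.8).round(4), "pocket end",u[g&(abs(v)<.02)&(u>.035)].min().round(4) if (g&(abs(v)<.02)&(u>.035)).any() else None)
b=(cv2.inRange(hsv,(105,90,30),(130,255,255))>0)&(d>0)&(abs(u)<.08)&(abs(v)<.06); zt=np.median(P[b][:,2]); b&=abs(P[...,2]-zt)<.006
print("blue top z",zt.round(4),"+x edge",np.percentile(u[b],99.7).round(4),"y edges",np.percentile(v[b],[.4,99.6]).round(4), "want +.045, +-.03")
e=b&(u>u[b].max()-.004); 
E
python3 rel.py w8
```

```text
bed y edges [-0.0538  0.0535] mid -0.0002 top z 0.0392
bed +x end 0.0987 pocket end 0.0467
blue top z 0.0912 +x edge 0.0419 y edges [-0.0357  0.0224] want +.045, +-.03
```

carry_out([
  [0.25, -0.2, -0.04, 0.001, 0.003, -0.002],
  [0, 0, 0, 0, 0, 0],
  [0, 0, 0, 0, 0, 0],
])

```text
time: 10.95
tcp_pos: [0.4894, 0.2088, 0.295]
tool_rot: [[0.004, 0.399, -0.917], [0.002, -0.917, -0.399], [-1.0, 0.0, -0.005]]
force: [0.7, 0.4, -4.7]
grip_width: 0.258
```

```bash
python3 look.py w9; python3 rel.py w9; python3 -c "
from h import *
plan([.4896,.2083,.26],np.radians(-66.5))"
```

```text
10.95 [0.4894 0.2088 0.295 ] th -1.1605 tilt [ 0.0043  0.0016 -1.    ] F [ 0.7  0.4 -4.7] grip 0.2578700734335492 q6 1.400713486980085
bed y edges [-0.054   0.0535] mid -0.0002 top z 0.0392
bed +x end 0.099 pocket end 0.0469
blue top z 0.0855 +x edge 0.0458 y edges [-0.0295  0.0283] want +.045, +-.03
shift mm [34.9  0.7  0. ] units [1.164 0.022 0.002] turn deg [ 0.01 -0.24  0.  ] units [ 0.0001 -0.002   0.    ] q6- 1.4007409612126527
```

carry_out([
  [0.2, -0.02, 0.02, 0, -0.002, 0],
  [0.25, 0, 0, 0, 0, 0],
  [0.2, 0, 0, 0, 0, 0],
  [0, 0, 0, 0, 0, 0],
])

```text
time: 11.4
tcp_pos: [0.4886, 0.2095, 0.2745]
tool_rot: [[0.001, 0.4, -0.917], [0.0, -0.917, -0.4], [-1.0, 0.0, -0.001]]
force: [-0.3, -0.5, -6.0]
grip_width: 0.252
```

```bash
python3 look.py w10; python3 rel.py w10; python3 -c "
from h import *
plan([.4896,.2083,.26],np.radians(-66.5))"
```

```text
11.4 [0.4886 0.2095 0.2745] th -1.1597 tilt [ 9.e-04  0.e+00 -1.e+00] F [-0.3 -0.5 -6. ] grip 0.2518789835220893 q6 1.4020947579482137
bed y edges [-0.0542  0.0537] mid -0.0003 top z 0.0392
bed +x end 0.0989 pocket end 0.047
blue top z 0.0649 +x edge 0.0445 y edges [-0.0286  0.0291] want +.045, +-.03
shift mm [14.8  1.5 -0.3] units [ 0.494  0.049 -0.011] turn deg [ 0.05 -0.08 -0.02] units [ 0.0004 -0.0006 -0.0002] q6- 1.4021110813490243
```

The block is 4-5 mm into the mouth and centred to within 0.5 mm. Continuing down.

carry_out([
  [0.2, 0, 0, 0, 0, 0],
  [0.2, 0, 0, 0, 0, 0],
  [0.15, 0, 0, 0, 0, 0],
  [0, 0, 0, 0, 0, 0],
])

```text
time: 11.85
tcp_pos: [0.4898, 0.2098, 0.2589]
tool_rot: [[0.004, 0.4, -0.917], [0.001, -0.917, -0.4], [-1.0, 0.001, -0.004]]
force: [-0.2, -0.2, -2.4]
grip_width: 0.252
```

```bash
python3 look.py w11; python3 rel.py w11; python3 held.py w11
```

```text
11.85 [0.4898 0.2098 0.2589] th -1.1597 tilt [ 4.3e-03  9.0e-04 -1.0e+00] F [-0.2 -0.2 -2.4] grip 0.2516336143898321 q6 1.4020281625288686
bed y edges [-0.0542  0.0538] mid -0.0002 top z 0.0392
bed +x end 0.0989 pocket end 0.0462
blue top z 0.0493 +x edge 0.0464 y edges [-0.0291  0.0293] want +.045, +-.03
blue px 6161 top x 0.20974770562952472
z [-0.0488  0.0003] y [-0.0287  0.0295] ((0.0004923120141029358, -0.004864569753408432), (0.058913279324769974, 0.08816094696521759), 0.04165644571185112)
plane [ 0.0011 -0.0101  0.2095]
```

The blue top stands 10.1 mm above the bed, so the block is home. Opening the fingers.

carry_out([
  [0, 0, 0, 0, 0, 0],
  [0, 0, 0, 0, 0, 0],
  [0, 0, 0, 0, 0, 0],
  [0, 0, 0, 0, 0, 0],
  [0, 0, 0, 0, 0, 0],
  [0, 0, 0, 0, 0, 0],
], fingers=80)

```text
time: 12.5
tcp_pos: [0.492, 0.2103, 0.2618]
tool_rot: [[0.013, 0.399, -0.917], [0.003, -0.917, -0.399], [-1.0, 0.002, -0.013]]
force: [-0.7, -0.2, -0.1]
grip_width: 0.732
```

carry_out([
  [-0.5, 0, 0, 0, 0, 0],
  [-0.8, 0, 0, 0, 0, 0],
  [-1, 0, 0, 0, 0, 0],
  [-1, 0, 0, 0, 0, 0],
  [0, 0, 0, 0, 0, 0],
], fingers=0)

```text
time: 13.0
tcp_pos: [0.4902, 0.2098, 0.3625]
tool_rot: [[0.009, 0.399, -0.917], [0.002, -0.917, -0.399], [-1.0, 0.002, -0.009]]
force: [0.5, 0.1, 0.3]
grip_width: 0.375
```

```bash
python3 look.py w12; python3 rel.py w12; python3 die.py w12 "(.4932,.2105)" .02; sed -i 's/near&(P\[...,2\]>.03)&(P\[...,2\]<.045)/near/' press.py; python3 press.py w12|grep -E "red|steel"
```

```text
13.0 [0.4902 0.2098 0.3625] th -1.16 tilt [ 0.0087  0.002  -1.    ] F [0.5 0.1 0.3] grip 0.37547992422571647 q6 1.4020572039483057
bed y edges [-0.0537  0.053 ] mid -0.0004 top z 0.0393
bed +x end 0.0987 pocket end 0.0461
blue top z 0.0493 +x edge 0.046 y edges [-0.029   0.0291] want +.045, +-.03
blk 6675 ((0.494165301322937, 0.2115124762058258), (0.08995162695646286, 0.060005072504282), 23.533964157104492) z 0.04972767161974443
yaw 23.5 1 1 z in notch place 0.0493
yaw 23.5 1 -1 z in notch place 0.0494
yaw 23.5 -1 1 z in notch place 0.0495
yaw 23.5 -1 -1 z in notch place 0.0374
rib 2011 ((0.49425259232521057, 0.21144163608551025), (0.0503154993057251, 0.02397165074944496), 23.479537963867188) z 0.08936462399323898
steel 3751 [331.6  95.1] [0.5682 0.2368 0.0596]
steel 127 [271.6  93.1] [0.5577 0.2873 0.0416]
steel 135 [380.1  92.9] [0.5936 0.2052 0.0416]
steel 2303 [325.1 206.9] [0.4973 0.2126 0.0892]
steel 204 [358.  289.1] [0.434  0.154  0.0668]
steel 204 [293.1 288.8] [0.411  0.2061 0.0641]
red 889 [401.8  25.4] [0.6295 0.2169 0.1016]
```

The block reads home: yaw 23.5°, about 1 mm off centre, key top visible in the notch. The handle is at about (0.63,0.217) and the pivot at (0.562,0.240). I'll push the handle along its arc with closed fingers.

```bash
python3 -c "
from h import *
plan([.610,.183,.27],np.radians(-66.5))"
```

```text
shift mm [ 90.7  72.5 -99.5] units [ 3.024  2.416 -3.317] turn deg [ 0.04 -0.27 -0.06] units [ 0.0003 -0.0023 -0.0005] q6- 1.4020473126229096
```

carry_out([
  [0, 0.6, -0.83, 0, -0.002, 0],
  [0, 0.6, -0.83, 0, 0, 0],
  [0, 0.6, -0.83, 0, 0, 0],
  [0, 0.6, -0.83, 0, 0, 0],
  [0, 0, 0, 0, 0, 0],
])

```text
time: 13.55
tcp_pos: [0.6096, 0.1824, 0.3499]
tool_rot: [[-0.014, 0.401, -0.916], [-0.003, -0.916, -0.401], [-1.0, -0.003, 0.014]]
force: [-0.5, -0.6, -0.3]
grip_width: 0.007
```

```bash
python3 -c "
from h import *
o=get_obs();print(o['tcp_pos'],o['grip_width'])
plan([.610,.183,.27],np.radians(-66.5))"
```

```text
[0.60957553 0.18239587 0.3499097 ] 0.006850988534208838
shift mm [79.9 -0.2 -1.7] units [ 2.663 -0.006 -0.057] turn deg [0.15 0.78 0.14] units [0.0012 0.0065 0.0012] q6- 1.313432535870894
```

carry_out([
  [0.6, 0, -0.05, 0.001, 0.0065, 0.001],
  [0.7, 0, 0, 0, 0, 0],
  [0.7, 0, 0, 0, 0, 0],
  [0.6, 0, 0, 0, 0, 0],
  [0, 0, 0, 0, 0, 0],
])

```text
time: 14.05
tcp_pos: [0.6059, 0.1826, 0.26]
tool_rot: [[-0.016, 0.398, -0.917], [-0.001, -0.917, -0.398], [-1.0, -0.005, 0.015]]
force: [-0.8, -0.2, -0.1]
grip_width: 0.006
```

```bash
cat > arc.py <<'E'
from h import *
o=get_obs(); R=np.array(o["tool_rot"]); tip=o["tcp_pos"]+.19*R[:,0]; pv=np.array([.562,.2404]); r=tip[:2]-pv
print(o["time"],"tip",tip.round(4),"r",np.hypot(*r).round(4),"ang",np.degrees(np.arctan2(r[1],r[0])).round(1),"F",np.round(o["force"],1))
p=o["tcp_pos"].copy()
import sys
for a in eval(sys.argv[1]):
    t=np.array([*(pv+.077*np.array([np.cos(np.radians(a)),np.sin(np.radians(a))])),.272-.19]); print(a,((R.T@(t-tip))/.03).round(2)); 
plan([o["tcp_pos"][0],o["tcp_pos"][1],.272],np.radians(-66.5))
E
python3 arc.py "[-40,-25,-10,5,20,35,50]"
```

```text
14.05 tip [0.6029 0.1824 0.07  ] r 0.071 ang -54.8 F [-0.8 -0.2 -0.1]
-40 [-0.41 -0.02 -0.66]
-25 [-0.42 -0.4  -1.21]
-10 [-0.42 -0.9  -1.65]
5 [-0.42 -1.5  -1.95]
20 [-0.42 -2.16 -2.07]
35 [-0.42 -2.83 -2.03]
50 [-0.41 -3.46 -1.81]
shift mm [-12.   -0.1   0.2] units [-0.401 -0.002  0.006] turn deg [-0.02  0.84  0.3 ] units [-0.0002  0.007   0.0025] q6- 1.3162777586125802
```

carry_out([
  [-0.35, 0, -0.2, 0, 0.007, 0.002],
  [0, -0.02, -0.3, 0, 0, 0],
  [0, -0.2, -0.3, 0, 0, 0],
  [0, -0.2, -0.28, 0, 0, 0],
  [0, -0.25, -0.22, 0, 0, 0],
  [0, -0.25, -0.22, 0, 0, 0],
])

```text
time: 14.65
tcp_pos: [0.6384, 0.2289, 0.2728]
tool_rot: [[-0.0, 0.398, -0.917], [-0.0, -0.917, -0.398], [-1.0, 0.0, 0.001]]
force: [0.2, -1.5, -0.8]
grip_width: 0.005
```

```bash
python3 arc.py "[-10,5,20,35,50,55]"
```

```text
14.65 tip [0.6383 0.2288 0.0828] r 0.0772 ang -8.6 F [ 0.2 -1.5 -0.8]
-10 [0.03 0.05 0.04]
5 [ 0.03 -0.55 -0.25]
20 [ 0.03 -1.21 -0.38]
35 [ 0.03 -1.88 -0.33]
50 [ 0.03 -2.51 -0.12]
55 [ 0.03 -2.71 -0.01]
shift mm [ 0.8 -0.  -0. ] units [ 0.028 -0.    -0.   ] turn deg [-0.04  0.03 -0.01] units [-0.0003  0.0003 -0.0001] q6- 1.3784114029490977
```

carry_out([
  [0, -0.28, -0.13, 0, 0, 0],
  [0, -0.28, -0.12, 0, 0, 0],
  [0, -0.33, -0.07, 0, 0, 0],
  [0, -0.33, -0.06, 0, 0, 0],
  [0, -0.33, 0.02, 0, 0, 0],
  [0, -0.33, 0.03, 0, 0, 0],
])

```text
time: 15.25
tcp_pos: [0.6251, 0.2898, 0.2734]
tool_rot: [[0.002, 0.399, -0.917], [-0.002, -0.917, -0.399], [-1.0, 0.003, -0.002]]
force: [0.8, -2.1, 0.7]
grip_width: 0.005
```

```bash
python3 arc.py "[35,45,50,55]"
```

```text
15.25 tip [0.6256 0.2895 0.0834] r 0.0803 ang 37.6 F [ 0.8 -2.1  0.7]
35 [0.05 0.14 0.08]
45 [ 0.05 -0.29  0.21]
50 [ 0.05 -0.49  0.3 ]
55 [ 0.05 -0.69  0.41]
shift mm [ 1.4 -0.   0. ] units [ 0.048 -0.     0.   ] turn deg [ 0.01 -0.09 -0.15] units [ 0.0001 -0.0007 -0.0012] q6- 1.4704353454340269
```

carry_out([
  [0, -0.15, 0.11, 0, 0, 0],
  [0, -0.15, 0.11, 0, 0, 0],
  [0, -0.13, 0.09, 0, 0, 0],
  [0, -0.13, 0.09, 0, 0, 0],
])

```text
time: 15.65
tcp_pos: [0.6095, 0.3001, 0.2742]
tool_rot: [[0.02, 0.401, -0.916], [-0.007, -0.916, -0.401], [-1.0, 0.014, -0.016]]
force: [13.3, -8.8, -7.4]
grip_width: 0.007
```

```bash
python3 look.py w13; python3 arc.py "[45,50,55]";python3 press.py w13 | grep red
```

```text
15.65 [0.6095 0.3001 0.2742] th -1.1586 tilt [ 0.0202 -0.0065 -0.9998] F [13.3 -8.8 -7.4] grip 0.007311436929513011 q6 1.4961352946904776
15.7 tip [0.6134 0.2988 0.0843] r 0.0778 ang 48.6 F [10.8 -5.5 -6.1]
45 [ 0.08  0.16 -0.04]
50 [ 0.07 -0.04  0.05]
55 [ 0.07 -0.24  0.16]
shift mm [ 2.2 -0.   0. ] units [ 0.074 -0.001  0.001] turn deg [ 0.12 -0.94 -0.82] units [ 0.001  -0.0078 -0.0069] q6- 1.496381552902934
red 450 [288.2 270.3] [0.5991 0.3141 0.0819]
```

The force has risen to about 17 N, so the lever is at its stop. I'll back off, lift and look.

carry_out([
  [0, 0.3, -0.2, 0, 0, 0],
  [0, 0.4, -0.3, 0, -0.005, -0.005],
  [0, 0.2, -0.3, 0, 0, 0],
  [-0.7, 0, 0, 0, 0, 0],
  [-1, 0, 0, 0, 0, 0],
  [-1, 0, 0, 0, 0, 0],
  [-1, -0.3, 0.8, 0, 0, 0],
  [0, -0.3, 0.9, 0, 0, 0],
  [0, -0.3, 0.9, 0, 0, 0],
  [0, -0.3, 0.9, 0, 0, 0],
  [0, 0, 0, 0, 0, 0],
  [0, 0, 0, 0, 0, 0],
])

```text
time: 16.9
tcp_pos: [0.5352, 0.2737, 0.3911]
tool_rot: [[0.001, 0.395, -0.919], [0.008, -0.919, -0.395], [-1.0, -0.007, -0.004]]
force: [-0.3, -1.0, 0.0]
grip_width: 0.001
```

```bash
python3 look.py w14; python3 rel.py w14;  python3 press.py w14|grep red; python3 die.py w14 "(.4932,.2105)" .02
```

```text
16.9 [0.5352 0.2737 0.3911] th -1.1649 tilt [ 0.0014  0.0082 -1.    ] F [-0.3 -1.   0. ] grip 0.0007751306425892947 q6 1.4906560316948685
bed y edges [-0.0534  0.0523] mid -0.0008 top z 0.0393
bed +x end 0.0997 pocket end 0.0459
blue top z 0.0493 +x edge 0.0463 y edges [-0.0284  0.0297] want +.045, +-.03
red 374 [315.1 125.4] [0.5923 0.309  0.1021]
blk 5034 ((0.5185148119926453, 0.2222038209438324), (0.12354999780654907, 0.06002093479037285), 23.459243774414062) z 0.05917122165876844
yaw 23.5 1 1 z in notch place 0.0396
yaw 23.5 1 -1 z in notch place 0.0586
yaw 23.5 -1 1 z in notch place 0.0728
yaw 23.5 -1 -1 z in notch place 0.0886
rib 1199 ((0.4996878206729889, 0.21395236253738403), (0.038809582591056824, 0.024141283705830574), 23.50428009033203) z 0.08936792146015712
```

View pics/w14.png

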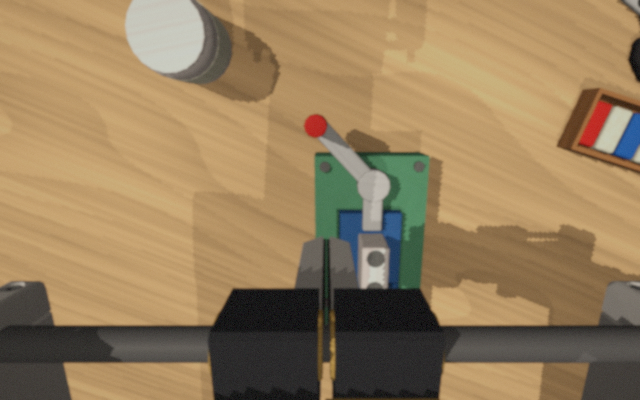

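The red handle at (315,125) measures (0.592,0.309), which is where it should be at the stop. The tab lies over the block at (373,215), the blue top is still 10 mm above the bed, and the robot is clear of everything. Handing in.

```bash
python3 -c "
from h import *
close_job()"
```

```text
the job is handed in; nothing more can be done
```

The die block is home in the press pocket, the locking lever is at its stop, and I handed the job in at about 17 s of robot time; no verdict is reported.

- **What I did:** The brass key stood at seat_b, the guide-post end. I gripped the block by its rib, turned it about 112° so the notch faced the key, and lowered it in on the first try. After letting go, I pushed the lever handle round with closed fingers until the force rose to about 17 N.
- **Block:** Its blue top stood 10 mm above the bed before and after the lever was swung. Before the swing it measured about 1.4 mm off the pocket centre, with the key showing in the notch.
- **Lever:** The handle measured (0.592, 0.309), matching where it should be at the stop, and the tab was over the block.
- **Robot and bystanders:** The fingers were clear, with no contact force showing. The arm never went near the bystanders. The tin and chalk box looked undisturbed in the last picture; I did not measure any of the four again.
- **Checks that disagreed:** The last full-block outline fit was not usable, because the lever and fingers got into it. I relied on the blue top height and its edges instead. In one view those put the block about 2 mm towards the lever end, inside the 5 mm limit.

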